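# Test the brake of a cooker roller rail

## Task

The cooker is about to be rolled out from the wall on the two roller rails lying on the worktop. Test the brake of the long rail, the one with four rollers: push its lever fully down to lock it, then flick the lever fully up again so that the brake is released. Leave the lever of the short rail alone.

Things in the scene. Friction and masses are not known exactly. Their poses are not given: they have to be found in the camera images.
- long_rail: Steel channel 330 long, 66 wide, 46 mm high, four rollers; does not move. Its lever sticks out of the end nearest the robot. Origin: on the worktop below the lever's hinge axis, mid-width; +x runs along the rail away from the lever, y across, z up. Hinge axis: parallel to y, 55 mm up; hinge cheeks 70 mm high. The short rail (190 mm, two rollers, same lever) lies to its left or right; it varies.
- long_lever (a joint): Brake lever of the long rail, rad. 0 = fully up (released: it points to the rail's -x and 0.75 rad above level); 0.8 = fully down on its stop (locked: 0.05 rad below level); elevation = 0.75 minus the value. It starts at 0 to 0.3. The stiff hinge stays wherever it is left, without a spring: moving it takes 2 to 3 N at the tread.
- long_tread (a point): Centre of the black tread on the long rail's lever, 90 mm from the hinge axis; 116 mm above the worktop when up, 50 mm when down. A plate 44 mm along the lever, 30 mm across (the rail's y), 9 mm thick; a bar 16 mm wide, 7 thick joins it to the hinge. Nothing is under or beside it: it can be pinched across its 30 mm from above or hooked from below.
- short_tread (a point): Centre of the tread on the short rail's lever, of the same shape and size, likewise 90 mm from its hinge. This lever is to be left as it is.

How it is judged (in metres and radians):
On the way, in this order (a step that is already met when the one before it is completed fails the run):
1. the long rail's lever is pushed down to lock: within 10 degrees of its lower stop (value of joint long_lever above 0.62 rad), for 0.2 s.
2. the long rail's lever is flicked up to release: within 10 degrees of its upper stop (value of joint long_lever below 0.18 rad), for 0.2 s.
At the end, for the whole second after the job is handed in: The long rail's lever, having been locked (joint above 0.62 rad), is back up and at rest within 10 degrees of its upper stop (joint below 0.18 rad), and the short rail's tread is within 15 mm of where it began (value of joint long_lever below 0.18 rad and velocity of joint long_lever between -0.1 and 0.1 rad/s and distance of short_tread from where it was at the start of the episode below 0.015 m); the robot touches nothing.
It fails at once if the short rail's lever is moved (its tread by more than 15 mm) (distance of short_tread from where it was at the start of the episode above 0.015 m).
It also fails if it takes over 38 s, if anything falls off the work surface, if the arm or the gripper's body presses on something with over 40 N, if the wrist force passes 120 N, or if a joint passes its speed limit or range.

## Robot

A 6-joint arm with a two-finger parallel gripper is mounted at the origin on the work surface. World frame = base frame: x ahead of the robot, y to its left, z up, the work surface at z = 0. Lengths are in mm, angles in rad, forces in N, time in s.
With the tool pointing down it reaches from about 350 to 800 mm from the base axis. Payload 7.3 kg.
Tool frame: the origin (TCP) lies on the centre line of the jaws, within the pads' length; the fingertips stand 8 mm ahead of it and the grasp point (between the pads) lies 11 mm behind it (robot.tip_extent is the x of the fingertips in the tool frame, in mm); x points along the fingers, y is the direction in which the jaws open and shut, and the axes are right-handed (so a half turn about x gives the same grasp; the last joint's range is limited). The gripper opens to 85 mm and grips with 20 to 120 N. Pads are 22 mm wide; open, the fingers measure 114 mm over their backs; the gripper's body (76 mm by 85 mm) begins 54 mm behind the grasp point. The pads swing forward as they close: fully open they stand 13 mm farther back than shut.
Start: joints at [-1.269, 0.342, 1.524, -0, 1.275, -0.146], TCP at [227.34, -473.244, 239.322] pointing down, gripper open.
Joint ranges: [-2.53, 2.53], [-0.77, 2.02], [0.04, 2.7], [-1, 4.14], [0.28, 2.66], [-3.11, 3.11]. Speed limits (rad/s): [2.57, 2.57, 3.14, 3.14, 3.14, 3.14].

## Interface

Orientations are given as [roll, pitch, yaw] about the fixed x, y, z axes, in that order (R = Rz(yaw) Ry(pitch) Rx(roll)).
In Python, from rig import robot gives the robot as it stands.
- The arm moves only by the tool play_rows, never from a script. Its argument "deltas" is text: rows parted by semicolons, each of 7 numbers parted by spaces: the shift along the tool's x, y, z in mm, then the turn, a rotation vector about the tool's x, y, z in rad, then the opening, from 0 (shut) to 1 (fully open). In form: tx ty tz wx wy wz jaw; .... A call has 1 to 20 rows; each row is the pose to reach, as a shift and turn from the pose commanded when the call began, along the tool's axes at that moment; what a row does not reach only later rows make up. A row lasts 1/12 s, in which the tool goes at most 41.7 mm and 7.16 degrees, less where a joint would pass 70% of its speed; a pose out of reach is approached as far as the arm can. A call with a gripper value outside its range is refused whole. The fingers move at their own pace and stop on an object; the grip force is fixed at half the most. Time passes only in rows, so rows that repeat a pose let the fingers close. It gives the time, the measured TCP pose, the force and the opening at its end, in the units of the state.
- robot.observe(): the state, without advancing time (a new reading comes with each control period).
- robot.camera(name): name is "scene" or "top" or "wrist"; returns the picture (400x640x3 uint8, red, green, blue); there is no depth.
- robot.camera_info(name): a dict with "intrinsics" (3x3 intrinsics, pixels), "D" ([k1, k2, p1, p2, k3] as OpenCV has them; the pictures are not rectified), "R" (3x3) and "t" (3): a world point X has camera coordinates R X + t. Camera axes: x right, y down, z forward; pixel columns grow to the right and rows downward; lengths in mm; the calibration is good to about 2 mm. A picture is of the moment at which its call begins: read the wrist's pose just before it. camera_info takes no time and is no camera call; for the wrist camera it gives the pose at the moment of the call.
- robot.job_done(): hands the job in, once; it reports no verdict.
The state is a dict: "time_s": time; "joint_pos": joint angles; "joint_velocities": joint speeds; "joint_torque": joint torques, N m; "position": TCP position; "tcp_rot": TCP orientation; "force": force on the tool from outside, world axes, zero at the start; "moment": the same for the moment, N m; "grip_width": finger opening in mm.
Only numpy, scipy, OpenCV 4.12 (cv2) and the standard library are available. Lean on these libraries where they do the work, as an engineer would, in place of code of your own. Each camera call takes 0.05 s, during which the arm holds its last target.

## Working session

There is one attempt and no reset: what is moved stays moved. The work goes in short steps, Python scripts to look and compute and a tool call to move; the robot and the scene stay as the last step left them, time stands still between calls to the robot, and variables do not carry over. Pictures are saved under pics/ and viewed, and the job is handed in when it is done.

Besides the shell and the picture viewer there is one more tool, called after "Call:" as name(argument=value, ...), one argument or row to a line, values as JSON. play_rows: Moves the arm, as the interface text tells. Its arguments: {"type":"object","properties":{"deltas":{"type":"string"}},"required":["deltas"]}

```bash
ls; mkdir -p pics; python3 - <<'E'
from rig import robot
import cv2
s=robot.observe();print(s)
for n in("scene","top"):
    im=robot.camera(n);cv2.imwrite(f"pics/{n}0.png",cv2.cvtColor(im,cv2.COLOR_RGB2BGR));print(n,robot.camera_info(n))
E
```

```text
pics
{'time_s': 0.0, 'joint_pos': array([-1.26898063e+00,  3.42708261e-01,  1.52501797e+00, -1.45518327e-05,
        1.27540560e+00, -1.45969732e-01]), 'joint_velocities': array([ 0.0014222 , -0.00046333, -0.00061706, -0.00039467,  0.00193557,
       -0.00019031]), 'joint_torque': array([-1.46580573e-03, -4.33685696e+01, -2.46012515e+01, -3.84676232e-04,
        7.88466510e-03,  1.03117037e-05]), 'position': array([ 227.22226657, -472.84660072,  238.63312738]), 'tcp_rot': array([-1.70772576,  1.56925708,  1.88165657]), 'force': array([ 0.48076659, -0.24762573,  1.36252986]), 'moment': array([ 0.04100831, -0.00621318, -0.01211219]), 'grip_width': 85.09866336691006}
scene {'intrinsics': array([[484.5780762 ,   0.        , 319.8078181 ],
       [  0.        , 484.5780762 , 206.09463435],
       [  0.        ,   0.        ,   1.        ]]), 'D': array([0.04531839, 0.        , 0.        , 0.        , 0.        ]), 'R': array([[-0.54733561,  0.83688403,  0.0069892 ],
       [ 0.64909023,  0.42975755, -0.62768648],
       [-0.52830445, -0.33901854, -0.77843486]]), 't': array([ 323.23566175, -292.86144907, 1273.03392689])}
top {'intrinsics': array([[477.54168193,   0.        , 327.58141455],
       [  0.        , 477.54168193, 202.2281158 ],
       [  0.        ,   0.        ,   1.        ]]), 'D': array([-0.03886214,  0.        ,  0.        ,  0.        ,  0.        ]), 'R': array([[-0.02407867, -0.99960323,  0.01461489],
       [-0.99011663,  0.02182463, -0.13853789],
       [ 0.13816395, -0.01780626, -0.99024929]]), 't': array([ -4.60325464, 565.69861199, 881.39972632])}
```

View pics/scene0.png

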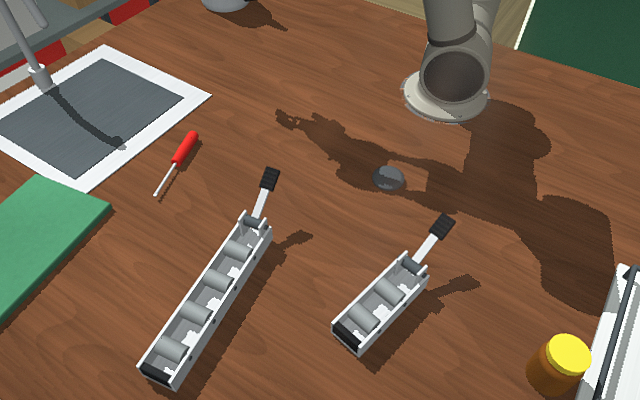

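View pics/top0.png

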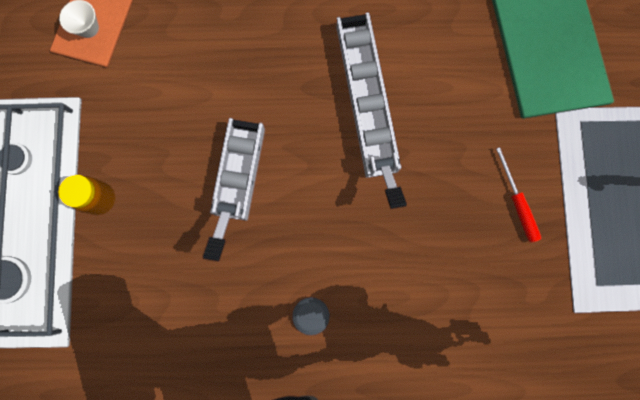

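The top view shows the long rail's tread at about (396,197) and its rail top from (338,18)/(370,14) to (366,176)/(400,168). In the scene view the tread is at about (268,178). The short rail lies to the robot's left, with its tread at (214,248) in the top view. Next I triangulate these points.

```bash
cat > h.py <<'E'
import numpy as np,cv2
def ray(ci,uv):
    p=cv2.undistortPoints(np.array([[uv]],float),ci["intrinsics"],ci["D"])[0,0]
    R=np.array(ci["R"]);d=R.T@np.array([p[0],p[1],1]);return -R.T@ci["t"],d/np.linalg.norm(d)
def tri(a,b):
    (c1,d1),(c2,d2)=a,b
    s=np.linalg.lstsq(np.c_[d1,-d2],c2-c1,rcond=None)[0]
    p,q=c1+s[0]*d1,c2+s[1]*d2
    return (p+q)/2,np.linalg.norm(p-q)
def plane(r,z): return r[0]+r[1]*(z-r[0][2])/r[1][2]
def proj(ci,X): return cv2.projectPoints(np.array(X,float).reshape(-1,3),cv2.Rodrigues(np.array(ci["R"]))[0],np.array(ci["t"]),ci["intrinsics"],ci["D"])[0][:,0]
def blob(im,box,thr=60):
    x0,y0,x1,y1=box;m=(im[y0:y1,x0:x1].max(2)<thr).astype(np.uint8)
    n,l,st,c=cv2.connectedComponentsWithStats(m)
    k=1+np.argmax(st[1:,4]);cn=cv2.findContours((l==k).astype(np.uint8),0,2)[0][0]
    return c[k]+[x0,y0],st[k,4],cv2.boxPoints(cv2.minAreaRect(cn))+[x0,y0]
E
python3 - <<'E'
from h import *;from rig import robot
T,S=robot.camera_info("top"),robot.camera_info("scene")
t=cv2.imread("pics/top0.png");s=cv2.imread("pics/scene0.png")
for n,bt,bs in(("long",(380,183,412,213),(250,160,285,195)),("short",(198,232,230,264),(425,208,460,245))):
    a=blob(t,bt);b=blob(s,bs);print(n,a,b);print(tri(ray(T,a[0]),ray(S,b[0])))
for n,im,b in(("a",t,(320,0,420,220)),("b",s,(120,150,320,400))):
    x=im[b[1]:b[3],b[0]:b[2]];f=5 if n=="a" else 4
    f=2.7 if n=="a" else 2.4
    cv2.imwrite(f"pics/c{n}.png",cv2.resize(x,None,fx=f,fy=f,interpolation=2))
x=np.hstack([cv2.resize(t[140:220,340:420],(400,400)),cv2.resize(s[150:250,220:320],(400,400))]);cv2.imwrite("pics/z.png",x)
E
```

```text
long (array([395.2038835 , 197.47572816]), np.int32(309), array([[384.61467743, 189.7155962 ],
       [400.11926651, 185.06422138],
       [406.03669739, 204.78899384],
       [390.53210831, 209.44036865]])) (array([269.33762058, 178.3022508 ]), np.int32(311), array([[258.67123318, 185.87671089],
       [266.27397537, 165.6027379 ],
       [279.86301422, 170.69862938],
       [272.26027298, 190.97260284]]))
(array([ 561.73283515, -137.41523219,  106.28736367]), np.float64(1.2698119775383077))
short (array([213.59206799, 248.93767705]), np.int32(353), array([[202.19999981, 257.40000153],
       [209.79999924, 234.59999895],
       [225.09999847, 239.69999695],
       [217.5       , 262.5       ]])) (array([441.67029973, 226.01634877]), np.int32(367), array([[428.0800004 , 230.56000328],
       [442.24000359, 211.67999983],
       [455.36000252, 221.51999855],
       [441.19999886, 240.40000153]]))
(array([477.66068891, 188.36129798,  98.90769214]), np.float64(0.957572405838925))
```

View pics/z.png

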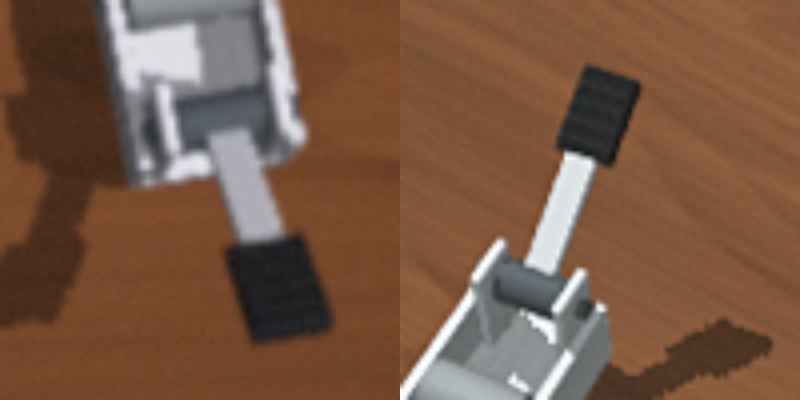

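View pics/ca.png

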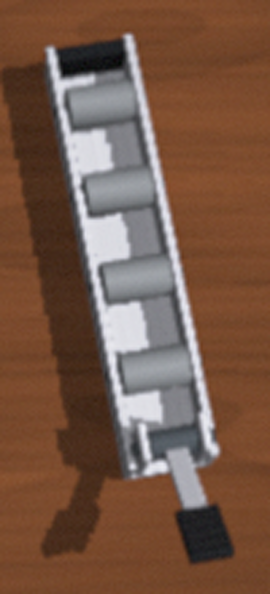

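```bash
python3 - <<'E'
from h import *;from rig import robot
T,S=robot.camera_info("top"),robot.camera_info("scene")
P=lambda u,v,z:plane(ray(T,(320+u/2.7,v/2.7)),z)
for a,b in(((48,45),(115,420)),((130,38),(205,410))):
    p,q=P(*a,46),P(*b,46);d=p-q;print(p,q,np.degrees(np.arctan2(d[1],d[0])))
h=plane(ray(T,(340+224/5,140+118/5)),61);print("hinge top",h)
# pin in scene: (530,288)
print("tri hinge",tri(ray(T,(340+224/5,140+118/5)),ray(S,(220+132/4,150+286/4))))
# tread top face corners
ct=[(230,248),(300,236),(330,325),(257,341)];cs=[(612,164),(556,149),(588,66),(640,82)]
# match: top hinge-left(image left) ; scene viewed from opposite side
for i,j in((0,0),(1,1),(2,2),(3,3)):
    print(tri(ray(T,(340+ct[i][0]/5,140+ct[i][1]/5)),ray(S,(220+(cs[j][0]-400)/4,150+cs[j][1]/4))))
E
```

```text
[945.78531488 -47.50184548  46.        ] [654.61636171 -87.79378736  46.        ] 7.878551887316903
[ 950.63281226 -109.72235169   46.        ] [ 660.72679298 -153.14490977   46.        ] 8.51852150508479
hinge top [ 634.46424975 -128.27636538   61.        ]
tri hinge (array([ 634.85927092, -127.65805312,   55.59776098]), np.float64(3.119253235489474))
(array([ 577.14538094, -120.97951367,   94.79628526]), np.float64(5.961033267376629))
(array([ 582.32367231, -148.87370411,   92.4886607 ]), np.float64(2.202503376292085))
(array([ 546.26329146, -154.1475846 ,  116.17437664]), np.float64(1.8510748052479788))
(array([ 540.89166196, -127.47632066,  115.94239993]), np.float64(3.025140845403824))
```

```bash
cat >> h.py <<'E'
from scipy.spatial.transform import Rotation as Ro
H=np.array([635,-127.6,55.]);psi=np.radians(8.2)
def pose(e,d=0,sg=None,r=90,H=H,psi=psi,ref=None):
    c,s=np.cos(psi),np.sin(psi)
    u=np.array([-c*np.cos(e),-s*np.cos(e),np.sin(e)]);n=np.array([c*np.sin(e),s*np.sin(e),np.cos(e)])
    y=np.array([-s,c,0.])
    if ref is not None and ref[:,1]@y<0:y=-y
    X=-n;R=np.c_[X,y,np.cross(X,y)];return H+r*u+n*(d-11),R
def cur(robot):
    o=robot.observe();return o["position"],Ro.from_euler("xyz",o["tcp_rot"]).as_matrix(),o
def row(c,p):
    return np.r_[c[1].T@(p[0]-c[0]),Ro.from_matrix(c[1].T@p[1]).as_rotvec()].round(3)
E
python3 - <<'E'
from h import *;from rig import robot
c=cur(robot);print(c[1])
p=pose(0,0,ref=c[1]);print(row(c,(np.array([561.5,-138,230]),p[1])))
print(row(c,pose(.575,90,ref=c[1])),pose(.575,90,ref=c[1]))
E
```

```text
[[-4.22094919e-04  4.33001269e-01 -9.01393212e-01]
 [ 1.38843930e-03 -9.01392170e-01 -4.33001418e-01]
 [-9.99998947e-01 -1.43429746e-03 -2.20722925e-04]]
[ 8.99100e+00 -1.57105e+02 -4.46294e+02  3.05000e-01 -0.00000e+00
  1.00000e-03]
[ 6.87400e+01 -1.44338e+02 -4.85972e+02  2.97000e-01 -5.70000e-01
 -8.60000e-02] (array([ 602.76857173, -132.24461977,  170.24132305]), array([[-0.53827475,  0.14262893, -0.83061259],
       [-0.07756658, -0.98977623, -0.1196931 ],
       [-0.8391923 , -0.        ,  0.54383479]]))
```

Call:
play_rows(
  deltas="9 -157 -446 0.305 0 0 1;9 -157 -446 0.305 0 0 1;9 -157 -446 0.305 0 0 1;9 -157 -446 0.305 0 0 1;9 -157 -446 0.305 0 0 1;9 -157 -446 0.305 0 0 1;9 -157 -446 0.305 0 0 1;9 -157 -446 0.305 0 0 1;9 -157 -446 0.305 0 0 1;9 -157 -446 0.305 0 0 1;9 -157 -446 0.305 0 0 1;9 -157 -446 0.305 0 0 1;9 -157 -446 0.305 0 0 1;9 -157 -446 0.305 0 0 1;9 -157 -446 0.305 0 0 1;9 -157 -446 0.305 0 0 0.8;9 -157 -446 0.305 0 0 0.8;9 -157 -446 0.305 0 0 0.8",
)

```text
time_s: 1.6
position: [560.9, -139.6, 230.5]
tcp_rot: [2.01, 1.571, -0.99]
force: [0.5, -0.0, 0.6]
grip_width: 68.4
```

```bash
python3 - <<'E'
from h import *;from rig import robot
c=cur(robot);print(c[0],c[2]["joint_pos"],c[2]["grip_width"],c[2]["time_s"]);W=robot.camera_info("wrist")
im=robot.camera("wrist");cv2.imwrite("pics/w1.png",im[:,:,::-1])
print(W["R"],W["t"])
p=pose(.575,0)[0]
print(proj(W,[H,H+[0,0,-55],pose(.575,11)[0]]))
print(row(c,pose(.575,90,ref=c[1])))
E
```

```text
[ 560.85639521 -139.57833545  230.52284924] [-3.76406157e-01  4.46013663e-01  1.38769419e+00 -1.58499237e-04
  1.30766768e+00  1.05328590e+00] 68.39770884510936 1.6
[[ 1.40744361e-01 -9.90045688e-01  7.48884540e-04]
 [-9.52971726e-01 -1.35268810e-01  2.71195940e-01]
 [-2.68395070e-01 -3.88829649e-02 -9.62523871e-01]] [-216.66241172  482.39258322  514.72103786]
[[316.07138698  98.54158018]
 [316.18603395  99.71082075]
 [316.18530446 192.58802453]]
[ 6.0286e+01 -1.3790e+00 -4.2520e+01 -2.0000e-03 -5.7500e-01  0.0000e+00]
```

View pics/w1.png

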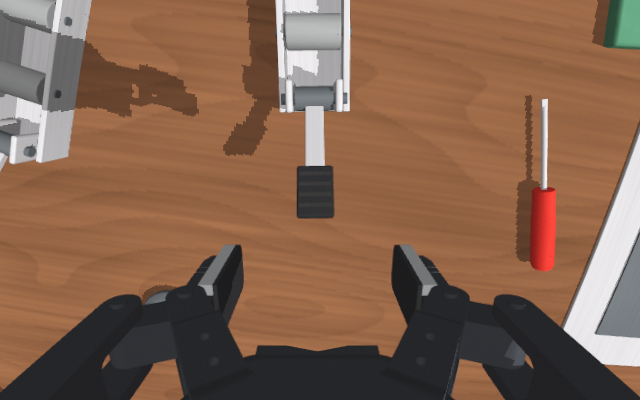

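The wrist view puts the tread at (315,192) and the hinge pin at (315,97). My model predicts (316,193) and (316,98), so they agree. Next I tilt perpendicular to the lever and approach.

Call:
play_rows(
  deltas="60 -1.4 -42.5 0 -0.575 0 0.8;60 -1.4 -42.5 0 -0.575 0 0.8;60 -1.4 -42.5 0 -0.575 0 0.8;60 -1.4 -42.5 0 -0.575 0 0.8;60 -1.4 -42.5 0 -0.575 0 0.8;60 -1.4 -42.5 0 -0.575 0 0.8;60 -1.4 -42.5 0 -0.575 0 0.8;60 -1.4 -42.5 0 -0.575 0 0.8;60 -1.4 -42.5 0 -0.575 0 0.8",
)

```text
time_s: 2.4
position: [603.0, -131.8, 172.0]
tcp_rot: [0.002, 1.0, -2.998]
force: [-0.4, -0.3, 0.3]
grip_width: 68.0
```

```bash
python3 - <<'E'
from h import *;from rig import robot
c=cur(robot);print(c[0],c[2]["joint_pos"],c[2]["force"]);W=robot.camera_info("wrist")
im=robot.camera("wrist");cv2.imwrite("pics/w2.png",im[:,:,::-1])
print(proj(W,[H,pose(.575,11)[0],pose(.5,11)[0],pose(.65,11)[0]]))
print(row(c,pose(.575,0,ref=c[1])))
E
```

```text
[ 603.04027485 -131.77827355  172.04105903] [-0.2390264   0.91667619  0.80184688 -0.21921123  1.95229903  1.16351871] [-0.35711161 -0.29749781  0.26059728]
[[318.53311329  70.02685487]
 [318.6143495  209.07714779]
 [318.56495322 205.8737018 ]
 [318.66632142 211.74654787]]
[ 9.1695e+01  4.0200e-01 -3.5400e-01 -2.0000e-03 -4.0000e-03 -0.0000e+00]
```

View pics/w2.png

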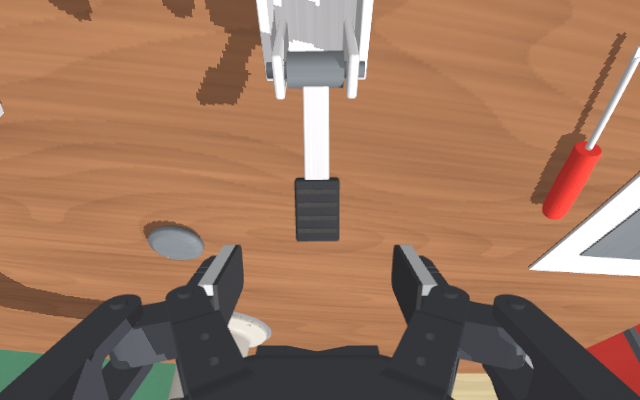

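The tread is centred at (317,209), where the model predicts (318.6,209), and it lies on the jaw centre line. Next I insert and close.

Call:
play_rows(
  deltas="30 0.3 0 0 0 0 0.8;60 0.3 0 0 0 0 0.8;80 0.3 0 0 0 0 0.8;91 0.3 0 0 0 0 0.8;91 0.3 0 0 0 0 0.8;91 0.3 0 0 0 0 0.3;91 0.3 0 0 0 0 0.2;91 0.3 0 0 0 0 0.2;91 0.3 0 0 0 0 0.2;91 0.3 0 0 0 0 0.2;91 0.3 0 0 0 0 0.2;91 0.3 0 0 0 0 0.2",
)

```text
time_s: 3.45
position: [554.7, -138.6, 94.5]
tcp_rot: [0.001, 0.997, -2.998]
force: [1.0, 0.1, 5.1]
grip_width: 28.8
```

```bash
python3 - <<'E'
from h import *;from rig import robot
c=cur(robot);print(c[0],c[2]["grip_width"],c[2]["force"],c[2]["joint_pos"])
im=robot.camera("wrist");cv2.imwrite("pics/w3.png",im[:,:,::-1])
d=-(pose(.575)[0]-c[0])@c[1][:,0];print(d)
for e in np.arange(.5,-.11,-.1): print(round(e,2),row(c,pose(e,ref=c[1])))
E
```

```text
[ 554.73550958 -138.61271208   94.53743507] 28.799896483613274 [1.02163674 0.14667555 5.06449876] [-0.26350009  0.88804281  1.08433687 -0.21878929  1.7016585   1.19523926]
-0.12064762010032176
0.5 [ 6.835e+00  5.440e-01 -5.580e-01 -0.000e+00  7.400e-02 -1.000e-03]
0.4 [ 1.5626e+01  5.3800e-01 -2.7610e+00 -0.0000e+00  1.7400e-01 -1.0000e-03]
0.3 [ 2.4154e+01  5.3200e-01 -5.8300e+00 -0.0000e+00  2.7400e-01 -1.0000e-03]
0.2 [ 3.2332e+01  5.2600e-01 -9.7350e+00 -0.0000e+00  3.7400e-01 -1.0000e-03]
0.1 [ 4.0080e+01  5.2000e-01 -1.4438e+01 -0.0000e+00  4.7400e-01 -1.0000e-03]
0.0 [ 4.732e+01  5.130e-01 -1.989e+01 -0.000e+00  5.740e-01 -1.000e-03]
-0.1 [ 5.3980e+01  5.0700e-01 -2.6037e+01 -0.0000e+00  6.7400e-01 -1.0000e-03]
```

View pics/w3.png

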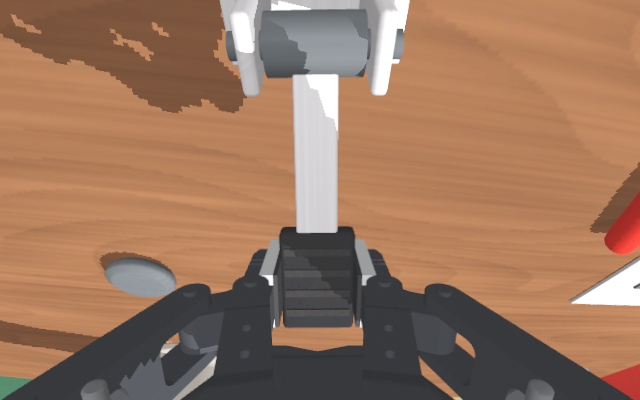

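The pads hold the tread on both sides, spanning columns 280 to 355, at a width of 28.8 mm. Now I swing it down about the hinge to an elevation of about −0.03.

Call:
play_rows(
  deltas="3.5 0 -0.2 0 0.037 0 0.2;7 0 -0.6 0 0.074 0 0.2;11 0 -1.6 0 0.124 0 0.2;15.6 0 -2.8 0 0.174 0 0.2;20 0 -4.2 0 0.224 0 0.2;24.2 0 -5.8 0 0.274 0 0.2;28.3 0 -7.7 0 0.324 0 0.2;32.3 0 -9.7 0 0.374 0 0.2;36.3 0 -12 0 0.424 0 0.2;40.1 0 -14.4 0 0.474 0 0.2;43.8 0 -17.1 0 0.524 0 0.2;47.3 0 -19.9 0 0.574 0 0.2;49.4 0 -21.7 0 0.604 0 0.2;49.4 0 -21.7 0 0.604 0 0.2;49.4 0 -21.7 0 0.604 0 0.2;49.4 0 -21.7 0 0.604 0 0.2;49.4 0 -21.7 0 0.604 0 0.2",
)

```text
time_s: 4.92
position: [546.9, -139.9, 41.0]
tcp_rot: [3.113, 1.54, 0.114]
force: [5.2, 1.2, 1.4]
grip_width: 28.7
```

```bash
python3 - <<'E'
from h import *;from rig import robot
c=cur(robot);print(c[0],c[2]["grip_width"],c[2]["force"],c[2]["joint_pos"],c[1])
for n in("wrist","scene"):
    im=robot.camera(n);cv2.imwrite(f"pics/{n}4.png",im[:,:,::-1])
S=robot.camera_info("scene")
for e in (0,-.05): print(e,proj(S,[pose(e,11)[0],H]))
cv2.imwrite("pics/s4z.png",cv2.resize(im[130:260,200:340],None,fx=4,fy=4)[:,:,::-1])
for e in np.arange(0,.81,.1): print(round(e,2),row(c,pose(e,ref=c[1])))
E
```

```text
[ 546.86704726 -139.89420752   40.99285011] 28.747010781590728 [5.23421736 1.15384545 1.41564034] [-0.3945144   0.62690662  1.66876737  0.02082545  0.81872     1.01949574] [[ 3.10482080e-02  1.42267129e-01 -9.89341232e-01]
 [ 3.54583647e-03 -9.89827884e-01 -1.42225832e-01]
 [-9.99511599e-01  9.07814984e-04 -3.12368380e-02]]
0 [[274.3814155  189.73591454]
 [252.21238359 221.58181279]]
-0.05 [[274.50062892 191.20998929]
 [252.21238359 221.58181279]]
0.0 [-3.037e+00  4.050e-01  9.200e-01 -0.000e+00 -3.100e-02 -1.000e-03]
0.1 [-1.2093e+01  4.1300e-01  1.2860e+00 -0.0000e+00 -1.3100e-01 -1.0000e-03]
0.2 [-2.114e+01  4.210e-01  7.460e-01 -0.000e+00 -2.310e-01 -1.000e-03]
0.3 [-3.0088e+01  4.2900e-01 -6.9500e-01 -0.0000e+00 -3.3100e-01 -1.0000e-03]
0.4 [-3.8847e+01  4.3600e-01 -3.0210e+00 -1.0000e-03 -4.3100e-01 -1.0000e-03]
0.5 [-4.7331e+01  4.4300e-01 -6.2110e+00 -1.0000e-03 -5.3100e-01 -1.0000e-03]
0.6 [-5.5453e+01  4.4900e-01 -1.0231e+01 -1.0000e-03 -6.3100e-01 -1.0000e-03]
0.7 [-6.3134e+01  4.5500e-01 -1.5043e+01 -1.0000e-03 -7.3100e-01 -1.0000e-03]
0.8 [-7.0296e+01  4.5900e-01 -2.0597e+01 -1.0000e-03 -8.3100e-01 -1.0000e-03]
```

View pics/wrist4.png

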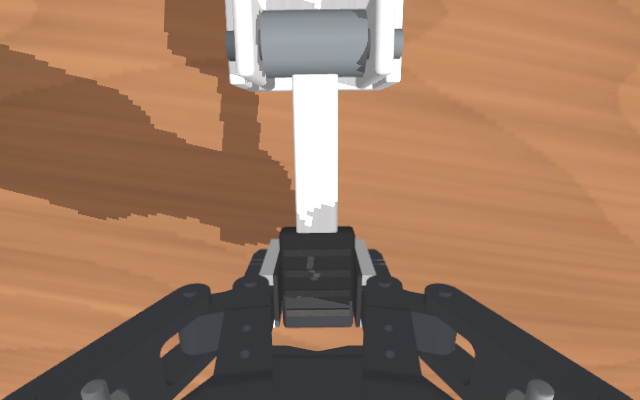

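View pics/s4z.png

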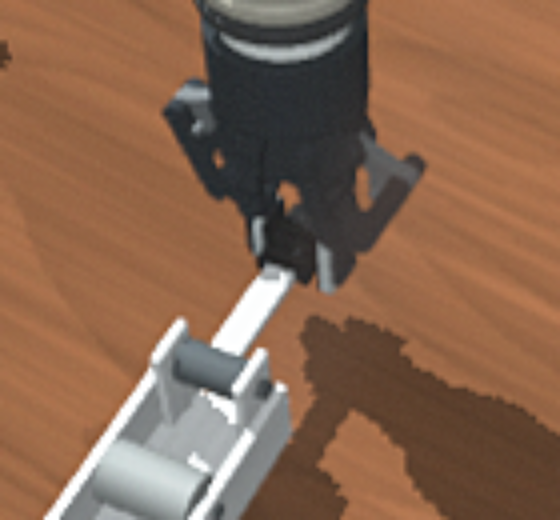

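In the wrist view the tread sits in the jaws as before (columns 280 to 355) and the lever lies level. From the TCP, the lever value is about 0.78, and it has been held there for about 0.4 s. Now I swing it up to an elevation of about 0.73.

Call:
play_rows(
  deltas="-3 0 0.9 0 -0.031 0 0.2;-7.5 0 1.2 0 -0.081 0 0.2;-12.1 0 1.3 0 -0.131 0 0.2;-16.6 0 1.1 0 -0.181 0 0.2;-21.1 0 0.7 0 -0.231 0 0.2;-25.6 0 0.1 0 -0.281 0 0.2;-30.1 0 -0.7 0 -0.331 0 0.2;-34.5 0 -1.8 0 -0.381 0 0.2;-38.8 0 -3 0 -0.431 0 0.2;-43.1 0 -4.5 0 -0.481 0 0.2;-47.3 0 -6.2 0 -0.531 0 0.2;-51.4 0 -8.1 0 -0.581 0 0.2;-55.4 0 -10.2 0 -0.631 0 0.2;-59.3 0 -12.5 0 -0.681 0 0.2;-63.1 0 -15 0 -0.731 0 0.2;-65 0 -16.4 0 -0.758 0 0.2;-65 0 -16.4 0 -0.758 0 0.2;-65 0 -16.4 0 -0.758 0 0.2;-65 0 -16.4 0 -0.758 0 0.2",
)

```text
time_s: 6.6
position: [560.6, -137.7, 105.5]
tcp_rot: [0.0, 0.844, -2.998]
force: [6.6, 0.6, -1.7]
grip_width: 28.8
```

```bash
python3 - <<'E'
from h import *;from rig import robot
c=cur(robot);print(c[0],c[2]["grip_width"],c[2]["force"],c[2]["joint_pos"],np.arcsin(-c[1][0,0]/np.cos(psi)))
im=robot.camera("wrist");cv2.imwrite("pics/w5.png",im[:,:,::-1])
E
```

```text
[ 560.57265769 -137.65461595  105.48008717] 28.77049649983472 [ 6.61108258  0.62376528 -1.74351323] [-0.24123062  0.98594187  0.91935847 -0.26787008  1.91379224  1.18529189] 0.7265962472160817
```

View pics/w5.png

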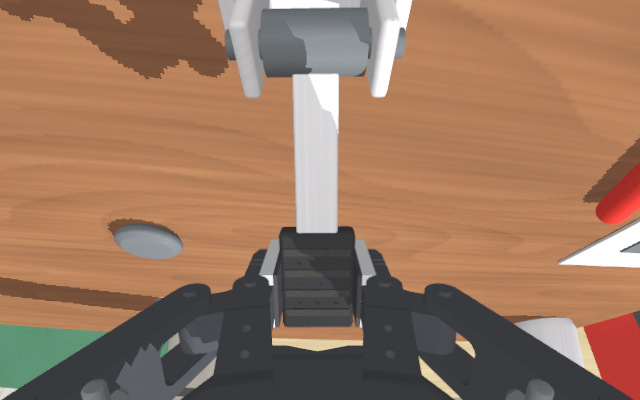

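The lever followed up. The wrist view shows the same grip, and the tool elevation of 0.727 gives a value of about 0.02. Next I open and back straight out.

Call:
play_rows(
  deltas="0 0 0 0 0 0 0.8;0 0 0 0 0 0 0.8;0 0 0 0 0 0 0.8;0 0 0 0 0 0 0.8;0 0 0 0 0 0 0.8;0 0 0 0 0 0 0.8;-15 0 0 0 0 0 0.8;-40 0 0 0 0 0 0.8;-70 0 0 0 0 0 0.8;-100 0 0 0 0 0 0.8;-120 0 0 0 0 0 0.8;-120 0 0 0 0 0 0.8;-120 0 0 0 0 0 0.8",
)

```text
time_s: 7.73
position: [639.5, -126.3, 194.6]
tcp_rot: [0.001, 0.843, -2.998]
force: [0.3, -0.2, -1.0]
grip_width: 68.4
```

```bash
python3 - <<'E'
from h import *;from rig import robot
c=cur(robot);print(c[0],c[2]["grip_width"],c[2]["force"],c[2]["time_s"])
ims={n:robot.camera(n)[:,:,::-1].copy() for n in("wrist","scene","top")}
for n in ims: cv2.imwrite(f"pics/{n}6.png",ims[n])
S,T,W=[robot.camera_info(n) for n in("scene","top","wrist")]
for e in (.75,.65,.57): print(e,*[proj(C,[pose(e,15)[0]])[0].round(1) for C in(S,T,W)])
for n,bs in(("long",(250,150,290,195)),("short",(425,208,460,245))):
    print(n,blob(ims["scene"],bs)[:2])
print("short top",blob(ims["top"],(198,232,230,264))[:2])
x=np.hstack([cv2.resize(ims["scene"][140:260,200:340],(400,343)),cv2.resize(ims["wrist"],(400,343))]);cv2.imwrite("pics/x6.png",x)
E
```

```text
[ 639.54510512 -126.30369507  194.61766717] 68.35361768226639 [ 0.33295622 -0.20170213 -1.04021484] 7.7333
0.75 [265.4 177.3] [395.3 190.6] [319.  200.9]
0.65 [267.3 177.5] [395.4 194.5] [319.  197.8]
0.57 [268.6 178. ] [395.3 197.4] [318.9 194.6]
long (array([265.22881356, 179.42937853]), np.int32(354))
short (array([441.1516035, 226.4664723]), np.int32(343))Traceback (most recent call last):
  File "<stdin>", line 9, in <module>
  File "h.py", line 15, in blob
    k=1+np.argmax(st[1:,4]);cn=cv2.findContours((l==k).astype(np.uint8),0,2)[0][0]
        ~~~~~~~~~^^^^^^^^^^
    return _wrapfunc(a, 'argmax', axis=axis, out=out, **kwds)
    return bound(*args, **kwds)
ValueError: attempt to get argmax of an empty sequence
```

View pics/wrist6.png

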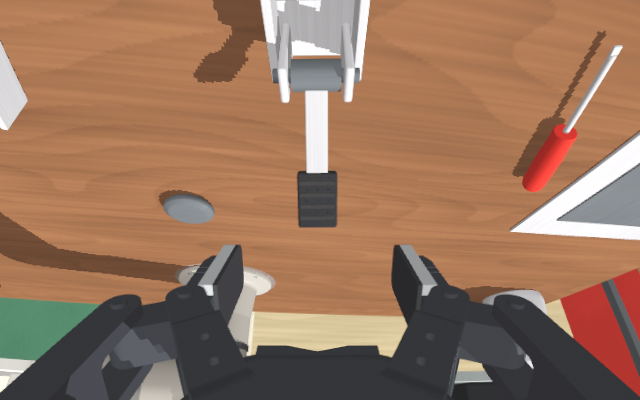

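View pics/scene6.png

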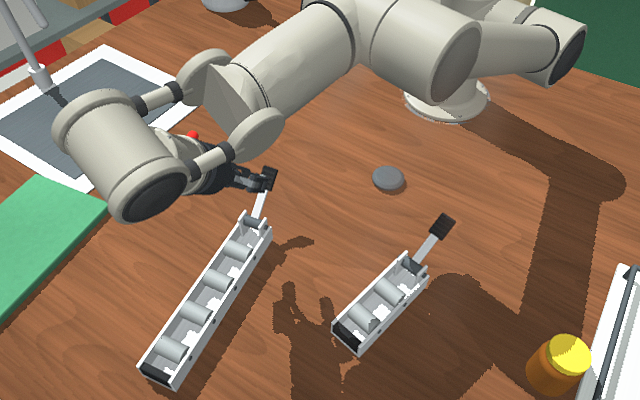

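The fingers are clear of the lever. In the wrist view the tread is at (317,199), between the model's 197.8 for an elevation of 0.65 and 200.9 for 0.75, so the value is about 0.06. The short tread in the scene view is at (441,226), where it started.

```bash
python3 - <<'E'
from rig import robot
print(robot.job_done())
E
```

```text
the job is handed in; nothing more can be done
None
```

I locked and released the brake of the long rail, then handed the job in at about 7.9 s of the 38 s allowed. No verdict is reported, so the result rests on my own checks. I pinched the tread, swung the lever down about its hinge, held it there, swung it up again, opened the jaws and backed about 120 mm clear.

- **Locked:** the lever value was about 0.78 rad (above 0.62 needed), worked out from the tool pose and held for about 0.4 s. The wrist picture showed the grip had not slipped.
- **Released:** the value was about 0.02 from the tool angle, 0.04 from the tread height and 0.06 from the last wrist picture. These differ a little, but all are well below the 0.18 limit.
- **Short rail:** its tread stayed within 1 pixel of its starting place in the scene picture.
- **At the end:** the robot was clear of everything, with about 1 N on the wrist. The highest force I read between moves was about 7 N.
- **Failed check:** my top-view check of the short tread found no dark blob and gave no result, so the arm was probably in the way. I relied on the scene view alone and did not look at the top picture.

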